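# Close out a digestion batch: seal the chamber, stack the empties, log the run

### The arm

A 6-joint arm with a two-finger parallel gripper is mounted at the origin on the work surface. World frame = base frame: x ahead of the robot, y to its left, z up, the work surface at z = 0. Lengths are in mm, angles in rad, forces in N, time in s.
With the tool pointing down it reaches from about 350 to 975 mm from the base axis. Payload 17.4 kg.
Tool frame: the origin (TCP) lies on the centre line of the jaws, within the pads' length; the fingertips stand 8 mm ahead of it and the grasp point (between the pads) lies 11 mm behind it; z points along the fingers, y is the line along which they close (so a half turn about z gives the same grasp; the last joint's range is limited). The gripper opens to 85 mm and grips with 20 to 120 N. Pads are 22 mm wide; open, the fingers measure 114 mm over their backs; the gripper's body (76 mm by 85 mm) begins 54 mm behind the grasp point. The pads swing forward as they close: fully open they stand 13 mm farther back than shut.
Start: joints at [-1.301, 0.116, 1.442, -0, 1.584, -0.038], TCP at [204.49, -643.285, 239.303] pointing down, gripper open.
Joint ranges: [-2.83, 2.83], [-0.83, 2.19], [0.07, 2.5], [-1.14, 4.28], [0.01, 3], [-2.97, 2.97]. Speed limits (rad/s): [1.89, 1.89, 2.22, 3.14, 3.14, 3.14].

### API

Orientations are given as a unit quaternion [x, y, z, w].
In Python, from cell import env gives the robot as it stands. Calls block until the motion is done:
- env.movep(position, orientation): joint-space move of the TCP to a pose.
- env.move_linear(position, rotation=None, speed=150): straight line of the TCP; rotation=None keeps the orientation; speed is the mean speed in mm/s.
- env.goto_joints(angles): joint-space move.
- env.let_go() and env.close_gripper(): open the fingers fully, or close them until they stop; the grip force is fixed at half the most.
- env.pause(seconds).
- env.ik(position, orientation): joint angles nearest the present ones, or None.
- env.state(): the state.
- env.read_camera(name): name is "scene" or "top" or "wrist"; returns the picture (384x512x3 uint8, red, green, blue); there is no depth.
- env.camera_params(name): a dict with "K" (3x3 intrinsics, pixels), "R" (3x3) and "t" (3): a world point X has camera coordinates R X + t. Camera axes: x right, y down, z forward; pixel columns grow to the right and rows downward; lengths in mm; the calibration is good to about 2 mm. The wrist camera is an equidistant fisheye: a pixel r from the principal point sees the ray r / f radians off the axis. A picture is of the moment at which its call begins: read the wrist's pose just before it. camera_params takes no time and is no camera call; for the wrist camera it gives the pose at the moment of the call.
A pose or a line that the arm cannot do raises env.Unreachable and nothing moves.
- env.close_job(): hands the job in; it is judged then, once.
The state is a dict: "time_s": time; "qpos": joint angles; "dq": joint speeds; "effort": joint torques, N m; "eef_pos": TCP position; "tcp_rot": TCP orientation; "force": force on the tool from outside, world axes, zero at the start; "torque": the same for the moment, N m; "finger_gap": opening from 0.0 (shut) to 1.0 (fully open); "grasp_force": force on a finger pad.
Only numpy, scipy, OpenCV 4.12 (cv2) and the standard library are available. Lean on these libraries where they do the work, as an engineer would, in place of code of your own. Each camera call takes 0.05 s, during which the arm holds its last target. There are 200 camera calls.

### The job

Close out this digestion batch. Tighten the four wing knobs on the chamber's cover crisscross in two passes: first every knob to about half way (yellow tick), going from each to the one opposite, and only then, crisscross again, every knob fully home against its stop (green tick); stack however many blue empty totes there are on the grey tote of the return base, each with its orange end opposite to that of the tote below so that they interlock and do not nest. When the cover is tight, log the run: hold the reader still for about two seconds with its window aimed square at the chamber's barcode label from about 10 cm, lay it flat back on the middle of its rest, and leave the bottles, glassware and tube rack standing.

Things in the scene. Friction and masses are not known exactly. Their poses are not given: they have to be found in the camera images.
- chamber: white round digestion chamber, fixed, 264 dia, cover top 85 above the table; origin at the centre of its underside on the table, z up. Four black wing knobs stand on the cover, 85 from the axis; a black pod with a sloped barcode label stands out on its +y side (to 205 from the axis, up to about 77 high)
- knob1_grip (a point): point on the axis of wing knob 1, at grip height, 122 above the table (wing top 129, disc below the wing 99). It stands in the chamber's +x +y corner; knobs 1 2 3 4 run clockwise from above, so knob 3 is across from it. Black wing 42 long x 14 wide x 32 high, its length along this frame's x, which turns with the knob; white pointer line on its -x half
- knob1 (a joint): turn of wing knob 1, rad, grows CLOCKWISE seen from above: 0 to 0.25 at the start (loose, pointer near the white tick), 1.05 = half way (pointer at the yellow tick), 2.1 = fully home against a hard stop (green tick). It stays where it is left; turning takes about 0.06 N m
- knob2_grip (a point): point on the axis of wing knob 2, at grip height, 122 above the table (wing top 129, disc below the wing 99). It stands in the chamber's +x -y corner; knobs 1 2 3 4 run clockwise from above, so knob 4 is across from it. Black wing 42 long x 14 wide x 32 high, its length along this frame's x, which turns with the knob; white pointer line on its -x half
- knob2 (a joint): turn of wing knob 2, rad, grows CLOCKWISE seen from above: 0 to 0.25 at the start (loose, pointer near the white tick), 1.05 = half way (pointer at the yellow tick), 2.1 = fully home against a hard stop (green tick). It stays where it is left; turning takes about 0.06 N m
- knob3_grip (a point): point on the axis of wing knob 3, at grip height, 122 above the table (wing top 129, disc below the wing 99). It stands in the chamber's -x -y corner; knobs 1 2 3 4 run clockwise from above, so knob 1 is across from it. Black wing 42 long x 14 wide x 32 high, its length along this frame's x, which turns with the knob; white pointer line on its -x half
- knob3 (a joint): turn of wing knob 3, rad, grows CLOCKWISE seen from above: 0 to 0.25 at the start (loose, pointer near the white tick), 1.05 = half way (pointer at the yellow tick), 2.1 = fully home against a hard stop (green tick). It stays where it is left; turning takes about 0.06 N m
- knob4_grip (a point): point on the axis of wing knob 4, at grip height, 122 above the table (wing top 129, disc below the wing 99). It stands in the chamber's -x +y corner; knobs 1 2 3 4 run clockwise from above, so knob 2 is across from it. Black wing 42 long x 14 wide x 32 high, its length along this frame's x, which turns with the knob; white pointer line on its -x half
- knob4 (a joint): turn of wing knob 4, rad, grows CLOCKWISE seen from above: 0 to 0.25 at the start (loose, pointer near the white tick), 1.05 = half way (pointer at the yellow tick), 2.1 = fully home against a hard stop (green tick). It stays where it is left; turning takes about 0.06 N m
- label: white barcode label plate 62 x 66 on the chamber's pod, fixed to it; origin at the centre of the label's face, z = outward normal of the face, which is tilted 0.4 rad from vertical towards the chamber's -x side; y is the chamber's y. Origin 62 above the table
- return_base: fixed return base: an aluminium plate 170 x 76 x 6 that carries a grey tote of the same shape as the blue ones. Origin: centre of the plate's underside on the table; the grey tote's underside is 6 above it. Orange-marked end at +x. The first tote stacked has its origin 6 + 43 = 49 above this origin, the next 92, the next 135
- tote_a: blue tote, loose, may be absent: 150 (x) x 60 (y) x 50 high, 0.16 kg. Origin: centre of its underside, z up; the rim at its +x end is orange. Grip the rim walls (22 to 50 above the origin, 4 thick) across the 60 mm width. Underside pods (43 x 128) enter another tote's mouth (52 x 142): orange ends OPPOSITE, it interlocks, 43 above the one below; together, it wrongly nests, 28 above
- tote_a_mark (a point): middle of the orange-marked rim of tote_a, 71 from its middle along its +x, 50 above its underside
- tote_b: blue tote, loose, may be absent: 150 (x) x 60 (y) x 50 high, 0.16 kg. Origin: centre of its underside, z up; the rim at its +x end is orange. Grip the rim walls (22 to 50 above the origin, 4 thick) across the 60 mm width. Underside pods (43 x 128) enter another tote's mouth (52 x 142): orange ends OPPOSITE, it interlocks, 43 above the one below; together, it wrongly nests, 28 above
- tote_b_mark (a point): middle of the orange-marked rim of tote_b, 71 from its middle along its +x, 50 above its underside
- tote_c: blue tote, loose, may be absent: 150 (x) x 60 (y) x 50 high, 0.16 kg. Origin: centre of its underside, z up; the rim at its +x end is orange. Grip the rim walls (22 to 50 above the origin, 4 thick) across the 60 mm width. Underside pods (43 x 128) enter another tote's mouth (52 x 142): orange ends OPPOSITE, it interlocks, 43 above the one below; together, it wrongly nests, 28 above
- tote_c_mark (a point): middle of the orange-marked rim of tote_c, 71 from its middle along its +x, 50 above its underside
- rest: the reader's rest, fixed: a grey block with a flat black rubber top, 150 (x) x 100 (y) x 35 high; origin: centre of its underside on the table
- reader: grey hand-held barcode reader, loose, lying flat on its rest: 130 long (x) x 54 wide (y) x 32 high, 0.18 kg; origin: centre of its underside, z up when it lies flat. Red nose at +x, green lamp on top of the nose. It looks out of its UNDERSIDE: along its own -z from the red window under the nose. Grip it across the 54 mm width, near the middle
- reader_window (a point): centre of the red window in the reader's underside, 45 from its origin towards the nose; same axes as the reader. It reads a label that lies straight in front of the window (along -z), square on, 50 to 150 away; about 90 to 100 is best
- tube_rack: bystander: white rack of blue-capped tubes, 70 x 160 x 112; origin: centre of its underside
- reagent: bystander: amber bottle, 64 dia, 130 high; origin: centre of its underside
- beaker: bystander: glass beaker, 64 dia, 75 high; origin: centre of its underside
- sample_jar: bystander: clear jar, 56 dia, 70 high; origin: centre of its underside

How it is judged:
By the outcome, as a careful person would: the job done as asked, in the order asked, and still so for the second after the job is handed in, with the robot touching nothing.
Of tote_a, tote_b, tote_c only 1 to 3 are there at a start; the rules pass over those that are not, and their reading is None.
At some moment in a run one of reader may be knocked a few centimetres aside while the robot is not near it.
Once in a run the grip may slacken for a moment while it holds something.
It also fails if it takes over 210 s, if anything falls off the work surface, if the arm or the gripper's body presses on something with over 40 N, if the wrist force passes 120 N, or if a joint passes its speed limit or range.

## Working session

There is one attempt and no reset: what is moved stays moved. The work goes in short steps, each a Python script; the robot and the scene stay as the last script left them, time stands still between calls to the robot, and variables do not carry over. Pictures are saved under pics/ and viewed, at most 14 in all, crops included, and the job is handed in when it is done.

```bash
ls; mkdir -p pics
python3 - <<'E'
from cell import env
import cv2, numpy as np
np.set_printoptions(precision=4,suppress=True)
for n in ("scene","top","wrist"):
    p=env.camera_params(n); print(n,p)
    cv2.imwrite(f"pics/{n}0.png",cv2.cvtColor(env.read_camera(n),cv2.COLOR_RGB2BGR))
print(env.state())
E
```

```text
cell.py
pics
scene {'K': array([[494.7192,   0.    , 255.9175],
       [  0.    , 494.7192, 191.3105],
       [  0.    ,   0.    ,   1.    ]]), 'R': array([[-0.7878,  0.6158,  0.0085],
       [ 0.4209,  0.5485, -0.7225],
       [-0.4496, -0.5656, -0.6913]]), 't': array([ 435.4554, -141.0484, 1812.2028])}
top {'K': array([[495.7937,   0.    , 245.5017],
       [  0.    , 495.7937, 187.3563],
       [  0.    ,   0.    ,   1.    ]]), 'R': array([[ 0.019 , -0.9998,  0.0079],
       [-0.9825, -0.0202, -0.1854],
       [ 0.1855, -0.0043, -0.9826]]), 't': array([ -43.4265,  531.7061, 1654.2841])}
wrist {'K': array([[297.3186,   0.    , 259.7634],
       [  0.    , 297.3186, 191.158 ],
       [  0.    ,   0.    ,   1.    ]]), 'R': array([[ 0.304 , -0.9527, -0.0009],
       [-0.9031, -0.2885,  0.3181],
       [-0.3033, -0.0959, -0.948 ]]), 't': array([-674.3673,  -43.4281,  380.0805])}
{'time_s': 0.15, 'qpos': array([-1.3008,  0.1164,  1.4421, -0.    ,  1.584 , -0.0378]), 'dq': array([ 0.0006, -0.0019, -0.0018,  0.0003, -0.0003, -0.0022]), 'effort': array([  0.0013, -73.2508, -63.2848,   0.0002,   0.0051,   0.0001]), 'eef_pos': array([ 204.4369, -643.1545,  238.701 ]), 'tcp_rot': array([ 0.9882,  0.1533, -0.0001, -0.0005]), 'force': array([0.1867, 0.0846, 0.1868]), 'torque': array([-0.0096,  0.0105, -0.0184]), 'grasp_force': 0.0, 'finger_gap': 0.9988588829229543}
```

View pics/top0.png

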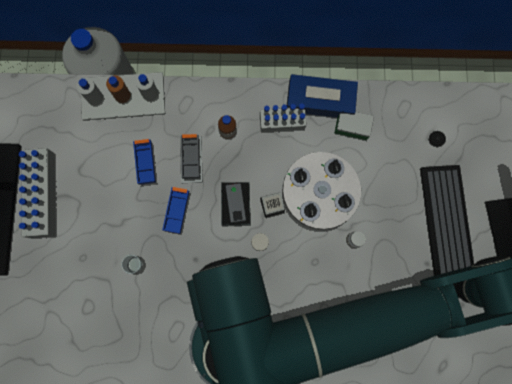

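View pics/scene0.png

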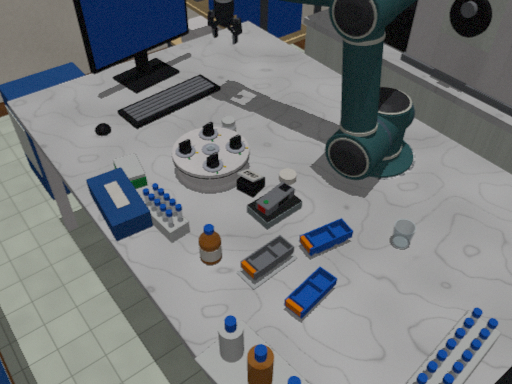

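Top view: chamber centre at px (322,190), pod/label (272,205), reader on its rest (236,203), grey base tote (191,158, orange end up), and two blue totes at (145,162) and (177,210). The jars, rack, beaker and amber bottle stand around them. The scene view agrees, with no third tote.

```bash
cat > h.py <<'E'
from cell import env
import cv2, numpy as np
from scipy.spatial.transform import Rotation as Rn
np.set_printoptions(precision=3,suppress=True)
def ray(cam,p,uv):
    uv=np.asarray(uv,float).reshape(-1,1,2)
    f=cv2.fisheye.undistortPoints if cam.startswith("wrist") else cv2.undistortPoints
    n=f(uv,p["K"],np.zeros(4)).reshape(-1,2)
    d=np.c_[n,np.ones(len(n))]@p["R"]
    return -p["R"].T@p["t"],d
def onplane(cam,p,uv,z):
    c,d=ray(cam,p,uv); return c+d*((z-c[2])/d[:,2])[:,None]
def proj(cam,p,X):
    X=np.asarray(X,float).reshape(-1,1,3); r=cv2.Rodrigues(p["R"])[0]
    if cam.startswith("wrist"): return cv2.fisheye.projectPoints(X,r,p["t"].reshape(3,1),p["K"],np.zeros(4))[0].reshape(-1,2)
    return cv2.projectPoints(X,r,p["t"],p["K"],None)[0].reshape(-1,2)
def shot(cam,name=None):
    p=env.camera_params(cam); im=cv2.cvtColor(env.read_camera(cam),cv2.COLOR_RGB2BGR)
    if name:
        cv2.imwrite(f"pics/{name}.png",im); np.savez(f"pics/{name}.npz",**p)
    return im,p
def down(yaw):
    """tool down; tool y axis (closing line) at angle yaw (+-90 symmetric) : x tool at yaw-... """
    # columns: y_tool=(cos yaw,sin yaw,0), z=(0,0,-1), x=y cross z
    y=np.array([np.cos(yaw),np.sin(yaw),0]); z=np.array([0,0,-1.]); x=np.cross(y,z)
    return Rn.from_matrix(np.c_[x,y,z]).as_quat()
E
python3 - <<'E'
from h import *
p=env.camera_params("top")
for n,uv,z in [("chamber",(322,190),85),("label",(273,205),62),("reader",(236,203),67),("base",(191,158),56),("ta",(145,162),50),("tb",(177,210),50),("amber",(227,126),130),("jar?",(260,242),40),("beaker",(133,264),60),("jar2",(357,240),60)]:
    print(n,onplane("top",p,[uv],z)[0])
s=env.state(); w=env.camera_params("wrist")
T=Rn.from_quat(s["tcp_rot"]).as_matrix()
print("cam in tool",T.T@(-w["R"].T@w["t"]-s["eef_pos"]), T.T@w["R"].T)
print(Rn.from_quat(s["tcp_rot"]).as_matrix())
# ik check at hover
for P in [(800,-250,450),(780,0,450),(840,230,450),(700,330,450)]:
    for yaw in (0,np.pi/2,-np.pi/2,np.pi): print(P,round(yaw,2),env.ik(P,down(yaw)))
E
```

```text
chamber [ 522.062 -290.375   85.   ]
label [ 471.211 -127.249   62.   ]
reader [474.749  -1.735  67.   ]
base [630.79  157.642  56.   ]
ta [614.681 316.946  50.   ]
tb [449.232 198.73   50.   ]
amber [725.197  33.388 130.   ]
jar? [346.976 -85.646  40.   ]
beaker [264.488 334.959  60.   ]
jar2 [ 358.506 -410.337   60.   ]
cam in tool [  80.503   -0.381 -134.964] [[ 0.001 -0.948 -0.318]
 [ 1.     0.001  0.001]
 [-0.    -0.318  0.948]]
[[ 0.953  0.303 -0.   ]
 [ 0.303 -0.953  0.001]
 [ 0.    -0.001 -1.   ]]
(800, -250, 450) 0 [-0.333  0.568  0.536 -0.     2.038 -0.333]
(800, -250, 450) 1.57 [-0.333  0.568  0.536 -0.     2.038 -1.904]
(800, -250, 450) -1.57 [-0.333  0.568  0.536 -0.     2.038  1.237]
(800, -250, 450) 3.14 [-0.333  0.568  0.536 -0.     2.038  2.808]
(780, 0, 450) 0 [-0.033  0.396  0.769 -0.     1.977 -0.033]
(780, 0, 450) 1.57 [-0.033  0.396  0.769 -0.     1.977 -1.603]
(780, 0, 450) -1.57 [-0.033  0.396  0.769 -0.     1.977  1.538]
(780, 0, 450) 3.14 None
(840, 230, 450) 0 [ 0.238  0.69   0.357 -0.     2.094  0.238]
(840, 230, 450) 1.57 [ 0.238  0.69   0.357 -0.     2.094 -1.333]
(840, 230, 450) -1.57 [ 0.238  0.69   0.357 -0.     2.094  1.809]
(840, 230, 450) 3.14 [ 0.238  0.69   0.357 -0.     2.094 -2.904]
(700, 330, 450) 0 [ 0.408  0.38   0.789 -0.     1.972  0.408]
(700, 330, 450) 1.57 [ 0.408  0.38   0.789 -0.     1.972 -1.163]
(700, 330, 450) -1.57 [ 0.408  0.38   0.789 -0.     1.972  1.978]
(700, 330, 450) 3.14 [ 0.408  0.38   0.789 -0.     1.972 -2.734]
```

Run:
```python
from h import *
q=down(0)
for n,P in [("ch",(522,-265,260)),("rd",(475,-40,300)),("bs",(630,200,300)),("tb",(450,230,300))]:
    env.movep(P,q); env.pause(.2); shot("wrist","wrist_"+n)
print(env.state()["time_s"])
a=[cv2.imread(f"pics/wrist_{n}.png") for n in ("rd","bs")]
cv2.imwrite("pics/m1.png",cv2.resize(np.hstack(a),(800,300)))
print(env.state()["eef_pos"])
```

```text
5.7333
[450.733 229.836 299.636]
```

View pics/wrist_ch.png

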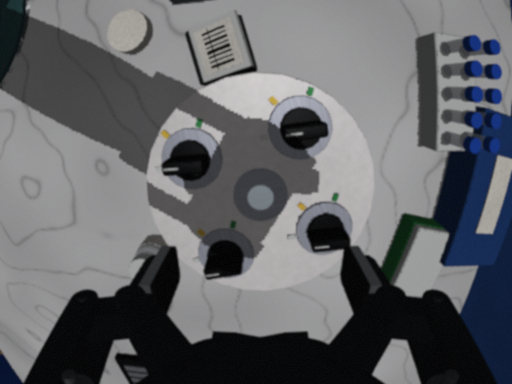

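View pics/m1.png

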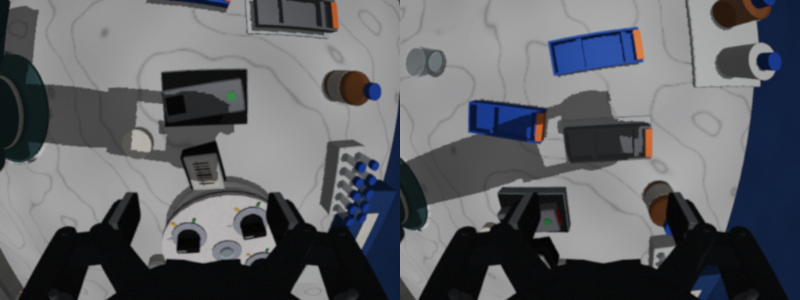

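Cover view: hub at px (260,197). Knob 1 is at (303,128), knob 2 at (325,230), knob 3 at (225,257), knob 4 at (190,160), with yellow and green ticks beside each and the label at (222,48). The montage shows the reader lying nose-right on its rest, and the grey tote and both blue totes with orange ends to the right (+x).

```bash
cat >> h.py <<'E'
def load(n): return cv2.imread(f"pics/{n}.png"),dict(np.load(f"pics/{n}.npz"))
R_={"blue":((105,150,60),(125,255,255)),"orange":((5,150,120),(16,255,255)),"green":((50,80,50),(85,255,255)),"yellow":((17,90,120),(32,255,255))}
def blobs(im,col,amin=3,amax=1e6):
    m=cv2.inRange(cv2.cvtColor(im,cv2.COLOR_BGR2HSV),*R_[col])
    n,l,s,c=cv2.connectedComponentsWithStats(m)
    return [(c[i].round(1),s[i,4],l==i) for i in range(1,n) if amin<=s[i,4]<=amax]
E
python3 - <<'E'
from h import *
im,p=load("wrist_ch")
for c in ("yellow","green"):
    for b in blobs(im,c,3,300): print(c,b[0],b[1],onplane("wrist",p,b[0],86)[0])
for n in ("wrist_rd","wrist_bs","wrist_tb"):
    im,p=load(n)
    for c in ("blue","orange","green"):
        for b in blobs(im,c,25): print(n,c,b[0],b[1],onplane("wrist",p,b[0],50)[0])
for n,b in (("rd",(140,60,370,260)),):
    im=load("wrist_"+n)[0]; cv2.imwrite("pics/crop_rd.png",cv2.resize(im[60:260,180:370],None,fx=3,fy=3,interpolation=cv2.INTER_CUBIC))
E
```

```text
yellow [272.8 100.4] 43 [ 533.724 -189.489   86.   ]
yellow [164.7 133.7] 39 [ 418.017 -222.234   86.   ]
yellow [301.2 206.2] 36 [ 566.878 -305.22    86.   ]
green [309.7  91.1] 31 [ 571.729 -178.927   86.   ]
green [198.8 122.4] 30 [ 456.484 -211.466   86.   ]
green [334.9 196.9] 25 [ 605.007 -294.222   86.   ]
green [231. 224.] 3 [ 487.405 -327.142   86.   ]
green [426.6 224.9] 56 [ 735.062 -333.137   86.   ]
green [233.4 225.8] 5 [ 490.093 -329.403   86.   ]
wrist_rd blue [279.6   1.8] 97 [498.855 165.718  50.   ]
wrist_rd blue [478.9 116.8] 269 [815.102  34.236  50.   ]
wrist_rd blue [488.  271.1] 5082 [ 930.473 -256.714   50.   ]
wrist_rd blue [479.7 212. ] 74 [ 854.503 -126.02    50.   ]
wrist_rd blue [462.8 214.6] 94 [ 814.228 -129.445   50.   ]
wrist_rd blue [476.3 231.5] 95 [ 858.776 -163.637   50.   ]
wrist_rd blue [460.1 233.6] 106 [ 819.067 -165.16    50.   ]
wrist_rd blue [496.  367.5] 66 [1185.922 -648.754   50.   ]
wrist_rd orange [427.9  19.2] 204 [710.795 167.761  50.   ]
wrist_rd green [296.2 122.9] 131 [520.694   5.     50.   ]
wrist_bs blue [479.5 198.3] 19705 [1
[... 334 characters left out ...]
range [177.8 169.4] 180 [516.208 182.805  50.   ]
wrist_bs orange [317.6 181.9] 291 [707.946 164.689  50.   ]
wrist_bs green [188.5 284.1] 71 [512.974  -7.672  50.   ]
wrist_tb blue [373.3  94. ] 3588 [600.303 319.087  50.   ]
wrist_tb blue [255.3 172.7] 4322 [443.214 208.568  50.   ]
wrist_tb blue [496.1 303.1] 4714 [983.677 -83.911  50.   ]
wrist_tb blue [451.9 293.8] 109 [823.687 -28.068  50.   ]
wrist_tb blue [415.1 379. ] 77 [ 831.41  -304.375   50.   ]
wrist_tb orange [427.4  90.5] 213 [685.839 332.646  50.   ]
wrist_tb orange [309.3 184.2] 267 [516.851 192.613  50.   ]
wrist_tb orange [428.5 202.5] 174 [711.31  164.199  50.   ]
wrist_tb green [303.7 300.6] 65 [521.993  -8.501  50.   ]
```

View pics/crop_rd.png

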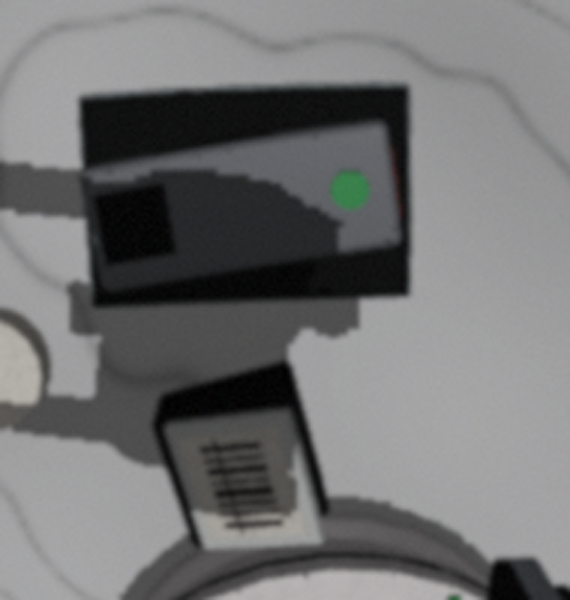

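View pics/wrist_tb.png

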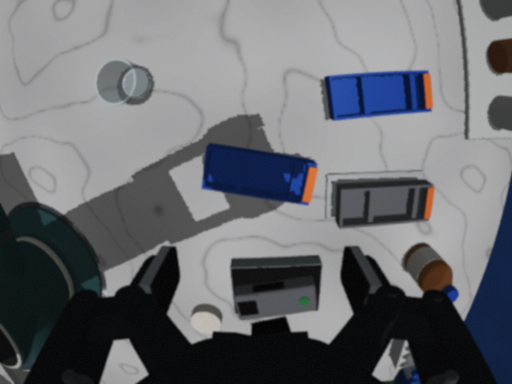

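Crop: reader nose to the right with its green lamp, lying about 0.1 rad turned on the rest, and the label with its barcode below it at full-image px ~(262,220). The tote view shows tote b at (260,172), tote a at (378,95) and the grey tote at (383,202). I'll re-shoot each tote from straight overhead.

```bash
cat >> h.py <<'E'
def rect(X,n=None):
    """centre, yaw (long side), (long,short) of planar points"""
    (c,(w,h),a)=cv2.minAreaRect(X[:,:2].astype(np.float32)); a=np.radians(a)
    if h>w: w,h,a=h,w,a+np.pi/2
    return np.array(c),(a+np.pi/2)%np.pi-np.pi/2,(w,h)
def tote(im,p,z=50,near=None):
    hsv=cv2.cvtColor(im,cv2.COLOR_BGR2HSV)
    m=cv2.inRange(hsv,(105,120,30),(125,255,255))|cv2.inRange(hsv,(4,140,80),(18,255,255))
    m=cv2.morphologyEx(m,cv2.MORPH_CLOSE,np.ones((5,5)))
    best=None
    for k in cv2.findContours(m,cv2.RETR_EXTERNAL,cv2.CHAIN_APPROX_NONE)[0]:
        if cv2.contourArea(k)<800: continue
        X=onplane("wrist",p,k.reshape(-1,2),z); c,a,s=rect(X)
        if abs(s[0]-150)<25 and abs(s[1]-60)<20:
            if best is None or np.hypot(*(c-near))<np.hypot(*(best[0]-near)): best=(c,a,s)
    o=[onplane("wrist",p,b[0],z)[0][:2] for b in blobs(im,"orange",25)]
    if best is None: return None,o
    d=[np.hypot(*(q-best[0])) for q in o]; mk=o[int(np.argmin(d))]
    c,a,s=best
    if (mk-c)@[np.cos(a),np.sin(a)]<0: a=(a+2*np.pi)%(2*np.pi)-np.pi
    return (c,a,s),mk
E
python3 - <<'E'
from h import *
q=down(0)
for n,P in [("nb",(446,207)),("na",(612,318)),("ns",(633,162))]:
    env.movep((P[0],P[1]-80,250),q); env.pause(.3); im,p=shot("wrist","wrist_"+n)
    print(n,tote(im,p,50 if n!="ns" else 56,np.array(P)),env.state()["eef_pos"])
a=[cv2.imread(f"pics/wrist_{n}.png")[0:300,60:460] for n in ("ns","na")]
cv2.imwrite("pics/m2.png",cv2.resize(np.hstack(a),(800,300)))
print(env.state()["time_s"])
E
```

```text
nb ((array([448.098, 203.791]), np.float64(-0.16320583529305388), (151.0330810546875, 59.08755874633789)), array([516.797, 192.37 ])) [446.104 127.561 250.201]
na ((array([617.154, 321.636]), np.float64(0.1545388937757699), (150.88539123535156, 58.838626861572266)), array([685.992, 332.107])) [611.723 237.637 250.685]
ns ((array([454.171, 202.395]), np.float64(-0.16451025159497412), (154.01950073242188, 57.90167999267578)), array([519.174, 191.608])) [632.933  82.746 249.973]
8.8083
```

View pics/m2.png

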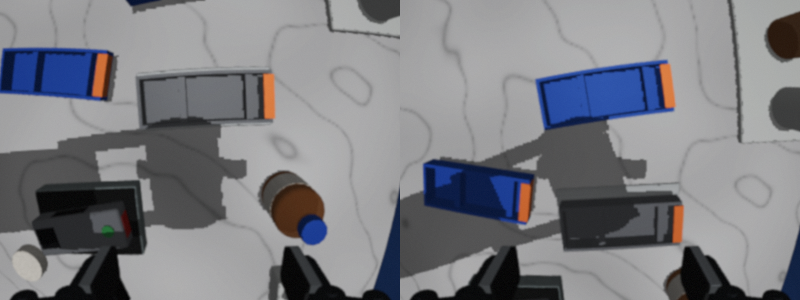

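Grey tote seen from above: corners at full-image px roughly (198,74), (333,68), (334,120), (200,126), with the orange end right. Tote a is the unshadowed blue one, and the fitted sizes of both totes match 150x60.

Run:
```python
from h import *
im,p=load("wrist_ns")
X=onplane("wrist",p,[(198,74),(333,68),(334,120),(200,126)],56); print(X, rect(X))
b=[b for b in blobs(im,"orange",100) if b[0][0]>250][0]
k=cv2.findContours(b[2].astype(np.uint8),0,1)[0][0].reshape(-1,2); print(b[0],rect(onplane("wrist",p,k,56)),onplane("wrist",p,b[0],56))
g=cv2.cvtColor(im,cv2.COLOR_BGR2HSV)
for u in (225,280): print(u,g[55:140:1,u,2])
print(g[95,180:215,2])
im,p=load("wrist_na")
b=sorted(blobs(im,"orange",100),key=lambda b:-b[0][1])[0];print(b[0],onplane("wrist",p,b[0],56))
```

```text
[[563.607 189.499  56.   ]
 [711.834 197.4    56.   ]
 [714.643 138.678  56.   ]
 [564.604 130.942  56.   ]] (array([638.219, 164.171]), np.float64(0.05151172317047781), (150.4560546875, 58.78936004638672))
[328.2  95.7] (array([706.861, 165.466]), np.float64(-1.538897757239119), (49.66805648803711, 11.448221206665039)) [[706.991 165.791  56.   ]]
225 [170 170 170 169 169 169 169 170 169 169 169 170 170 171 163 153 150 158
 145 125 112  96  65  51  66  88 108 115 115 115 114 115 116 114 114 113
 114 113 114 114 113 115 114 113 114 116 114 115 115 112 114 112 114 112
 112 112 111 111 112 113 110 110 110 105  83  56  43  38  39  43  46  50
  61  69  73  78  79  80  80  77  74  73  74  75  78]
280 [168 169 168 167 168 169 170 167 168 167 166 157 151 160 160 139 123 113
  90  59  46  71 104 118 119 121 118 120 119 118 118 117 118 120 120 119
 117 117 118 118 117 119 117 119 118 118 117 117 118 117 116 117 118 117
 117 116 118 116 116 115 115 116 109  87  66  76 102 113 110 103  98  93
  99 113 117 114 117 114 114 113 113 113 125 149 165]
[167 166 167 166 167 166 167 167 168 167 168 167 167 168 166 163 146 124
 111  98  73  46  34  42  69 100 111 111 110 111 111 110 109 111 112]
[337.3 223.4] [[707.276 166.421  56.   ]]
```

```bash
cat >> h.py <<'E'
def st(): return env.state()
def guarded(P,zend,step=2,f=6,speed=40):
    f0=st()["force"][2]; z=P[2]
    while z>zend+1e-6:
        z=max(z-step,zend); env.move_linear((P[0],P[1],z),speed=speed)
        if abs(st()["force"][2]-f0)>f: break
    return z,st()["force"][2]-f0
def stack(c,yaw,byaw,zt,B):
    """pick tote at c,yaw (table), place with tool yaw byaw, tote origin height zt"""
    q=down(yaw); env.movep((*c,140),q); env.move_linear((*c,24),speed=120)
    env.close_gripper(); s=st(); print("grip",s["finger_gap"],s["grasp_force"])
    env.move_linear((*c,zt+110),speed=150); print("lift",st()["finger_gap"],st()["grasp_force"])
    q2=down(byaw); env.movep((*B,zt+110),q2); env.move_linear((*B,zt+24+10),speed=120)
    s=st(); print("carry",s["finger_gap"],s["grasp_force"],s["eef_pos"])
    print("down",guarded((*B,zt+34),zt+23.5))
    env.pause(.2); env.let_go(); env.move_linear((*B,zt+130),speed=200)
E
python3 - <<'E'
from h import *
B=(637.7,163.2)
stack((617.2,321.6),.1545+np.pi/2,.045-np.pi/2,49,B)
env.movep((B[0],B[1]-85,290),down(0)); env.pause(.3); im,p=shot("wrist","wrist_s1")
print(tote(im,p,99,np.array(B)),st()["time_s"])
E
```

```text
grip 0.6910254342038857 65.6442940235138
lift 0.6889535847580393 64.71000909805298
carry 0.688090587046459 64.64198112487793 [638.06  163.299  83.771]
down (73, np.float64(7.934074225566413))
((array([635.292, 162.817]), np.float64(-3.0977760470041265), (150.96377563476562, 59.311058044433594)), array([565.77 , 159.654])) 20.2417
```

Run:
```python
from h import *
B=(636.5,163.0)
stack((448.1,203.8),-.163+np.pi/2,.045+np.pi/2,92,B)
env.movep((B[0],B[1]-85,330),down(0)); env.pause(.3); im,p=shot("wrist","wrist_s2")
print(tote(im,p,142,np.array(B)),st()["time_s"])
shot("scene","scene2")
s=cv2.imread("pics/scene2.png")[130:330,150:400]
cv2.imwrite("pics/m3.png",np.hstack([cv2.resize(s,(400,300)),im[:300,60:460]]))
```

```text
grip 0.6937489998789302 65.517897605896
lift 0.6927438569168465 64.6716821193695
carry 0.6952763379015652 64.67882752418518 [636.771 163.16  126.924]
down (116, np.float64(6.878843668437104))
((array([636.56 , 162.849]), np.float64(0.04252884752412678), (151.01824951171875, 59.195594787597656)), array([706.009, 166.015])) 29.8917
```

View pics/m3.png

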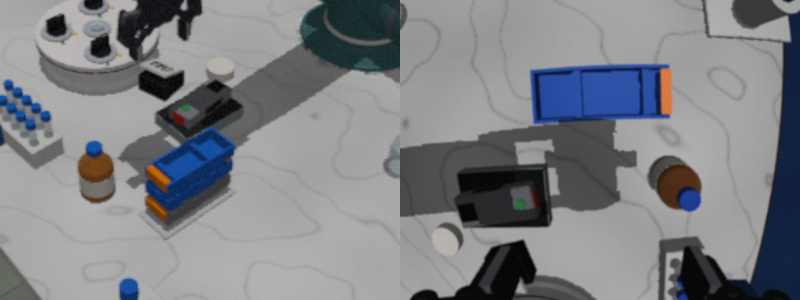

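Stack is right: blue, blue, grey with orange ends alternating. On to knob pass 1.

```bash
cat >> h.py <<'E'
C=np.array([520.9,-291.4]); PHI=.279
ang={1:np.pi/4,2:-np.pi/4,3:-3*np.pi/4,4:3*np.pi/4}
KN={k:C+85*np.array([np.cos(a+PHI),np.sin(a+PHI)]) for k,a in ang.items()}
def turn(k,a,b,zg=112):
    x,y=KN[k]; qa=down(PHI-a+np.pi/2)
    env.movep((x,y,175),qa); env.move_linear((x,y,zg),speed=120); env.close_gripper()
    s=st(); g=s["finger_gap"],s["grasp_force"],s["force"]
    for t in np.linspace(a,b,4)[1:]:
        env.movep((x,y,zg),down(PHI-t+np.pi/2))
    env.pause(.3); s=st()
    print(k,g,"->",s["finger_gap"],s["grasp_force"],s["force"],s["torque"],s["time_s"])
    env.let_go(); env.move_linear((x,y,175),speed=200)
E
python3 - <<'E'
from h import *
for k in (1,3,2,4): turn(k,.12,1.05)
env.movep((522,-265,260),down(0)); env.pause(.3); im,p=shot("wrist","wrist_k1")
cv2.imwrite("pics/k1c.png",cv2.resize(im[70:290,130:390],None,fx=2,fy=2,interpolation=cv2.INTER_CUBIC))
E
```

```text
1 (0.15603797558526822, 58.785032629966736, array([-1.926,  0.521,  3.722])) -> 0.15160059945327553 59.15638625621796 [1.327 9.522 4.971] [ 1.544 -0.125 -0.056] 34.6833
3 (0.15096053606720852, 59.563953280448914, array([-1.019,  4.039,  4.624])) -> 0.1510157525812425 60.03277838230133 [-1.22  10.018  6.367] [ 1.698  0.136 -0.039] 39.7917
2 (0.14662820809723093, 59.39009606838226, array([-0.171,  1.184,  2.546])) -> 0.15115310770345228 59.922165870666504 [0.816 7.302 5.886] [ 1.304 -0.054 -0.037] 44.5583
4 (0.1493775594057561, 59.150245785713196, array([-2.79 ,  4.721,  4.355])) -> 0.14843213621635062 59.599478244781494 [-0.253 13.761  6.835] [ 2.208  0.044 -0.025] 49.45
```

View pics/k1c.png

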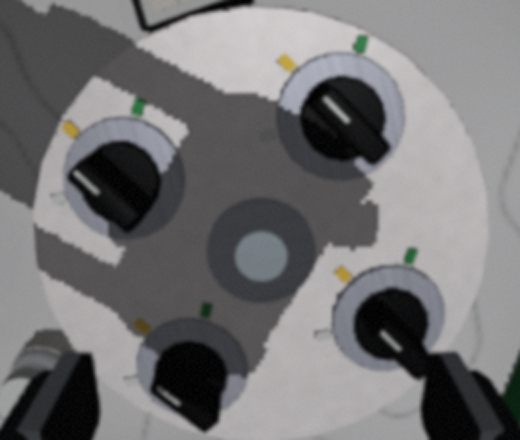

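All four pointers stand at the yellow ticks (e.g. knob 1's line from (372,145) to (325,100), about 60° on from white). Pass 2.

Run:
```python
from h import *
for k in (1,3,2,4): turn(k,1.05,2.15)
env.movep((522,-265,260),down(0)); env.pause(.3); im,p=shot("wrist","wrist_k2")
cv2.imwrite("pics/k2c.png",cv2.resize(im[0:290,130:390],None,fx=2,fy=2,interpolation=cv2.INTER_CUBIC))
env.movep((475,-80,260),down(0)); env.pause(.3); im,p=shot("wrist","wrist_rd2")
for b in blobs(im,"green",25): print(b[0],onplane("wrist",p,b[0],67))
cv2.imwrite("pics/rd2c.png",cv2.resize(im[0:260,130:390],None,fx=2.3,fy=2.3,interpolation=cv2.INTER_CUBIC))
t,tp=shot("top","top2")
for b in blobs(t,"blue",60): print("top",b[0],b[1])
```

```text
1 (0.15345350187027604, 59.52610731124878, array([3.605, 5.511, 2.707])) -> 0.15237634720822987 68.94858582294546 [9.895 6.783 0.659] [ 1.208 -1.628  1.447] 55.45
3 (0.14814134963437994, 59.2012757062912, array([2.898, 4.48 , 2.654])) -> 0.14668837769684762 68.8977001880994 [5.984 5.961 3.211] [ 1.177 -0.894  1.462] 60.8167
2 (0.15346366984766463, 59.47665989398956, array([3.303, 4.548, 2.363])) -> 0.15076264120065186 69.01409180893097 [7.474 4.92  1.296] [ 0.878 -1.147  1.5  ] 65.8417
4 (0.1522535936053026, 59.34432327747345, array([4.517, 7.444, 3.284])) -> 0.1536343221532315 68.87807882158086 [9.293 9.528 2.588] [ 1.629 -1.446  1.565] 70.9917
[301.1  90.4] [[518.65    6.744  67.   ]]
top [80.4 37.6] 323
top [321.6  94.1] 1621
top [187.  152.1] 763
```

View pics/k2c.png

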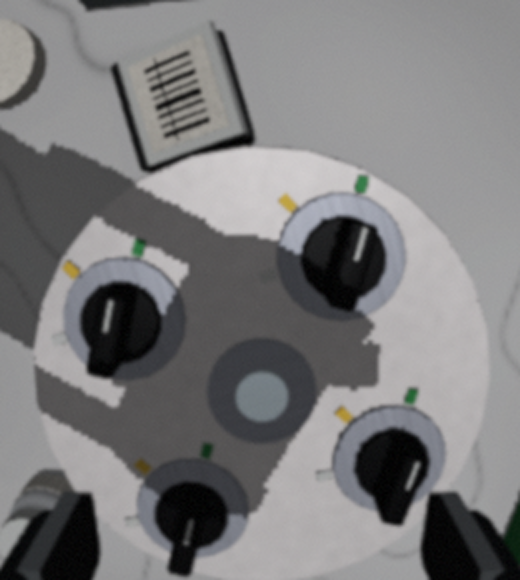

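View pics/rd2c.png

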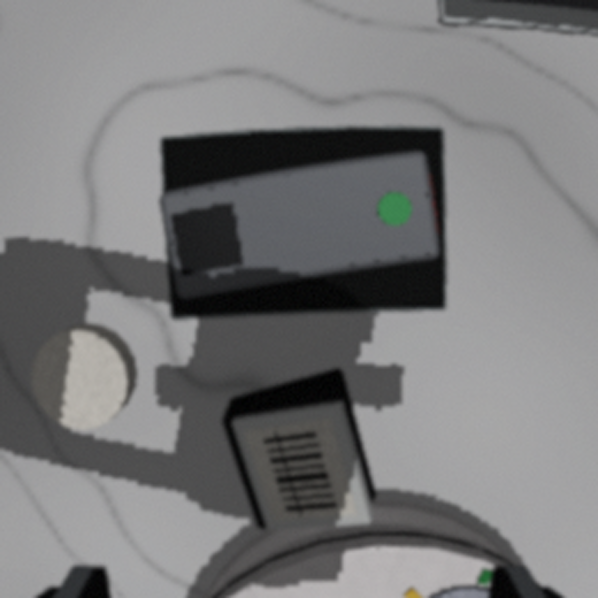

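All four pointers are at the green ticks, and torque against each stop was about 1.5 N m. Reader crop (2.3x, offset 130,0): rest corners (163,139), (442,128), (445,308), (172,317); reader top corners (164,190), (425,151), (438,257), (180,299). Label is centred near (302,467), and at (184,98) in the 2x cover crop.

```bash
cat > m.py <<'E'
from h import *
im,p=load("wrist_rd2")
f=lambda a,s,o:np.array(a,float)/s+o
X=onplane("wrist",p,f([(163,139),(442,128),(445,308),(172,317)],2.3,(130,0)),35); print("rest",rect(X),X.mean(0))
X=onplane("wrist",p,f([(164,190),(425,151),(438,257),(180,299)],2.3,(130,0)),67); print("reader",rect(X),X.mean(0))
# label: bright low-sat white in each view
cx=np.array([np.cos(PHI),np.sin(PHI)]); cy=np.array([-cx[1],cx[0]])
rays=[]
for n,q in (("wrist_rd2",f([(228,418),(345,398),(374,524),(262,530)],2.3,(130,0))),("wrist_k2",f([(119,66),(215,24),(250,135),(148,168)],2,(130,0)))):
    _,pp=load(n); 
    # face plane: through label centre guess, normal n ; intersect corners
    nn=np.array([*(-np.sin(.4)*cx),np.cos(.4)])
    L=np.array([*(C+170*cy),62.])
    for it in range(3):
        c,d=ray("wrist",pp,q); Y=c+d*(((L-c)@nn)/(d@nn))[:,None]
    rel=(Y[:,:2]-C); print(n,np.c_[rel@cx,rel@cy,Y[:,2]],(rel@cx).mean(),(rel@cy).mean(),Y[:,2].mean())
E
python3 m.py
```

```text
rest (array([477.296,   0.409]), np.float64(0.03551066071533304), (146.08299255371094, 96.56792449951172)) [477.378   0.155  35.   ]
reader (array([474.915,  -1.066]), np.float64(0.15086391456378556), (126.60147094726562, 53.65605545043945)) [475.094  -0.557  67.   ]
wrist_rd2 [[-29.235 204.768  49.64 ]
 [ 33.181 205.613  76.029]
 [ 30.619 135.888  74.945]
 [-31.286 136.798  48.773]] 0.8197582283354592 170.7666679028435 62.346588219945076
wrist_k2 [[-27.878 199.932  50.213]
 [ 31.566 199.066  75.346]
 [ 32.182 134.135  75.606]
 [-28.846 135.607  49.804]] 1.7558704499082465 167.1849823889167 62.74237011920388
```

```bash
cat >> h.py <<'E'
cx=np.array([np.cos(PHI),np.sin(PHI),0]); cy=np.array([-np.sin(PHI),np.cos(PHI),0])
NL=-np.sin(.4)*cx+np.cos(.4)*np.array([0,0,1]); L=np.array([*C,62.])+.5*cx+168*cy
def readpose(b,s,d=95,off=9):
    """u = in-plane nose direction at angle b from -cy; s=+1: reader x=+tool x"""
    e=np.cross(cy,NL); u=-np.cos(b)*cy+np.sin(b)*e   # e ~ +cx tilted
    x=s*u; z=-NL; y=np.cross(z,x)
    return L+(d+off)*NL-45*u, Rn.from_matrix(np.c_[x,y,z]).as_quat()
E
python3 - <<'E'
from h import *
print(L,NL)
for s in (1,-1):
    print("pick",s,env.ik((475,-1,44),down(.155-s*np.pi/2)))
    for b in (0,.5,1,1.57,-.5,3.14):
        P,q=readpose(b,s); print(s,b,P,env.ik(P,q),env.ik(P+80*NL,q) is not None)
E
```

```text
[ 475.114 -129.759   62.   ] [-0.374 -0.107  0.921]
pick 1 [-0.056 -0.206  2.078 -0.     1.269  1.36 ]
1 0 [423.788 -97.652 157.79 ] [-0.456 -0.648  2.228  0.277  1.269  2.363] True
1 0.5 [ 406.203 -108.42   149.389] [-0.509 -0.681  2.259  0.292  1.286  1.81 ] True
1 1 [ 395.957 -127.144  143.045] [-0.574 -0.681  2.269  0.31   1.295  1.243] True
1 1.57 [ 396.326 -152.292  140.267] [-0.635 -0.638  2.251  0.327  1.291  0.605] True
1 -0.5 [444.408 -97.475 166.192] [-0.431 -0.594  2.184  0.27   1.253  2.886] True
1 3.14 [ 448.51  -184.19   157.762] [-0.622 -0.47   2.12   0.327  1.251 -0.965] True
pick -1 [-0.056 -0.206  2.078 -0.     1.269 -1.782]
-1 0 [423.788 -97.652 157.79 ] [-0.456 -0.648  2.228  0.277  1.269 -0.779] True
-1 0.5 [ 406.203 -108.42   149.389] [-0.509 -0.681  2.259  0.292  1.286 -1.331] True
-1 1 [ 395.957 -127.144  143.045] [-0.574 -0.681  2.269  0.31   1.295 -1.899] True
-1 1.57 [ 396.326 -152.292  140.267] [-0.635 -0.638  2.251  0.327  1.291 -2.537] True
-1 -0.5 [444.408 -97.475 166.192] [-0.431 -0.594  2.184  0.27   1.253 -0.256] True
-1 3.14 [ 448.51  -184.19   157.762] [-0.622 -0.47   2.12   0.327  1.251  2.177] True
```

Run:
```python
from h import *
q=down(.155+np.pi/2); c=(475,-.8)
env.movep((*c,150),q); env.pause(.2)
im,p=shot("wrist","wrist_chk"); print("lamp",[onplane("wrist",p,b[0],67)[0] for b in blobs(im,"green",20)])
env.move_linear((*c,44),speed=100); f0=st()["force"]
env.close_gripper(); s=st(); print(s["finger_gap"],s["grasp_force"],s["force"]-f0)
env.move_linear((*c,200),speed=120); print("lift",st()["finger_gap"],st()["grasp_force"])
P,q=readpose(0,-1)
env.movep(P+70*NL,q); env.move_linear(P,speed=80)
s=st(); print("at",s["eef_pos"],P,s["finger_gap"],s["grasp_force"],s["time_s"])
env.pause(1.2); im,_=shot("scene","scene_read"); w,_=shot("wrist","wrist_read"); env.pause(1.6)
s=st(); print(s["finger_gap"],s["grasp_force"],s["time_s"])
cv2.imwrite("pics/m4.png",np.hstack([cv2.resize(im[80:280,150:400],(400,300)),cv2.resize(w,(400,300))]))
```

```text
lamp [array([ 462.541, -231.171,   67.   ]), array([519.357,   7.083,  67.   ]), array([ 589.405, -194.382,   67.   ]), array([ 716.861, -319.446,   67.   ])]
0.6212853443786016 63.93433213233948 [ 0.068 -0.002  4.711]
lift 0.6244065805986327 63.01615834236145
at [423.892 -97.755 158.331] [423.788 -97.652 157.79 ] 0.6277616652568778 63.05063009262085 80.8833
0.6233895089620963 63.051055669784546 83.7833
```

View pics/m4.png

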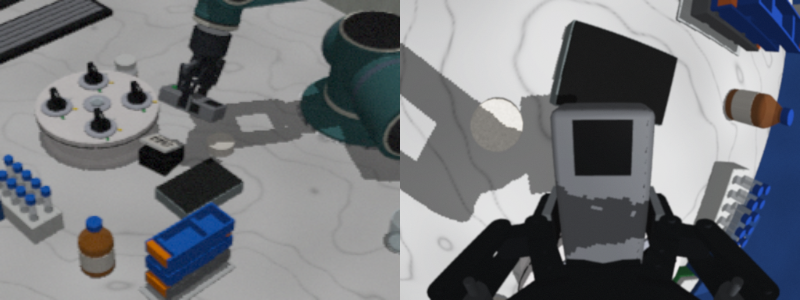

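Reading: the reader is held centred in the jaws over the pod, tail at wrist px ~(260,135). Check that it has not tipped in the grip.

Run:
```python
from h import *
p=dict(np.load("pics/wrist_read.npz")); s=st(); T=Rn.from_quat(s["tcp_rot"]).as_matrix()
print("normal err",np.arccos(-T[:,2]@NL))
for t in (-.1,0,.1):
    A=Rn.from_euler("y",t).as_matrix()
    X=s["eef_pos"]+(T@(A@np.array([[65,27,-23],[65,-27,-23],[65,0,9.]]).T)).T; print(t,proj("wrist",p,X))
im=cv2.imread("pics/wrist_read.png",0); print(im[105:160,260])
```

```text
normal err 4.602346362415628e-05
-0.1 [[328.297 133.435]
 [195.668 133.145]
 [261.671 130.799]]
0 [[331.807 140.677]
 [192.316 140.38 ]
 [261.742 129.881]]
0.1 [[335.405 150.344]
 [188.872 150.047]
 [261.817 130.281]]
[ 26  27  27  25  26  25  26  26  27  26  26  25  27  26  24  26  27  26
  26  26  27  23  27  26  26  32  40  48  52  52  53  53  54  58  66  75
  86  93 101 107 108 111 114 118 122 126 125 107  67  33  25  24  23  21
  23]
```

Tail edges at rows 130 and 141 match zero tip, so the read was square. Laying it back on the rest.

Run:
```python
from h import *
P,_=readpose(0,-1); env.move_linear(P+70*NL,speed=100)
q=down(.036+np.pi/2); c=(477.3,.3)
env.movep((*c,180),q); env.move_linear((*c,56),speed=100); s=st(); print(s["finger_gap"],s["grasp_force"])
print(guarded((*c,56),43.5,step=1.5,f=5,speed=30)); env.pause(.2); env.let_go(); env.move_linear((*c,200),speed=150)
env.movep((475,-80,260),down(0)); env.pause(.3); im,p=shot("wrist","wrist_fin"); t,_=shot("scene","scene_fin")
for b in blobs(im,"green",25): print(b[0],onplane("wrist",p,b[0],67))
cv2.imwrite("pics/m5.png",np.hstack([cv2.resize(t[80:330,150:400],(400,400)),cv2.resize(im[20:270,130:380],(400,400))])); print(st()["time_s"])
```

```text
0.6226090137178836 63.059080839157104
(44.0, np.float64(9.093364867496547))
[303.9  95.4] [[521.603   2.207  67.   ]]
[340.8 251.1] [[ 579.129 -190.027   67.   ]]
92.375
```

View pics/m5.png

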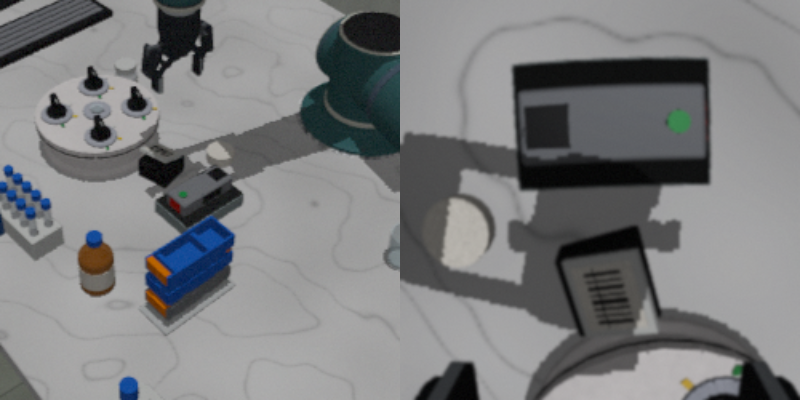

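The reader lies flat and centred on its rest (lamp at 521.6, 2.2 mm as expected). The stack stands, and the bottles, glassware and rack are upright.

```bash
python3 -c "
from cell import env
print(env.close_job())"
```

```text
the job is handed in; nothing more can be done
None
```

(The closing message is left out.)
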